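# Lock the reagent pack into its dock

## Robot

A 6-joint arm with a two-finger parallel gripper is mounted at the origin on the work surface. World frame = base frame: x ahead of the robot, y to its left, z up, the work surface at z = 0. Lengths are in m, angles in rad, forces in N, time in s.
With the tool pointing down it reaches from about 0.375 to 0.975 m from the base axis. Payload 3.8 kg.
Tool frame: the origin (TCP) lies between the finger pads; the fingertips stand 8 mm ahead of it and the grasp point (between the pads) lies 11 mm behind it; z points along the fingers, y is the line along which they close (so a half turn about z gives the same grasp; the last joint's range is limited). The gripper opens to 88 mm and grips with 3 to 60 N. Pads are 18 mm wide; open, the fingers measure 123 mm over their backs; the gripper's body (75 mm by 187 mm) begins 45 mm behind the grasp point.
Start: joints at [1.097, 0.264, 1.604, -0, 1.274, -0.037], TCP at [0.286, 0.612, 0.247] pointing down, gripper open.
Joint ranges: [-2.63, 2.63], [-0.94, 2.18], [0.31, 2.57], [-1.31, 4.45], [0, 2.66], [-2.55, 2.55]. Speed limits (rad/s): [2.57, 2.57, 3.14, 3.14, 3.14, 3.14].

## Interface

Orientations are given as [roll, pitch, yaw] about the fixed x, y, z axes, in that order (R = Rz(yaw) Ry(pitch) Rx(roll)).
In Python, from bench import env gives the robot as it stands. The module is installed in compiled form; this text tells all that it offers.
- The arm moves only by the tool drive_tool, never from a script. Its argument "motion" is text: rows parted by semicolons, each of 7 numbers parted by spaces: the shift along the tool's x, y, z in m, then the turn, a rotation vector about the tool's x, y, z in degrees, then the opening in per cent of the stroke, from 0 (shut) to 100 (fully open). In form: tx ty tz rx ry rz hand; .... A call has 1 to 5 rows; each row is the pose to reach, as a shift and turn from the pose commanded when the call began, along the tool's axes at that moment; what a row does not reach only later rows make up. A row lasts 1/12 s, in which the tool goes at most 41.7 mm and 7.16 degrees, less where a joint would pass 70% of its speed; a pose out of reach is approached as far as the arm can. A call with a gripper value outside its range is refused whole. The fingers move at their own pace and stop on an object; "newtons" is the grip in N (left out, the last holds). Time passes only in rows, so rows that repeat a pose let the fingers close. It gives the time, the measured TCP pose, the force, the opening and the grip force at its end, in the units of the state.
- env.get_obs(): the state, without advancing time (a new reading comes with each control period).
- env.read_camera(name): name is "scene" or "top" or "wrist"; returns the picture (384x512x3 uint8, red, green, blue); there is no depth.
- env.calibration(name): a dict with "intrinsics" (3x3 intrinsics, pixels), "position" and "attitude" of the camera in the world; the wrist camera has in their place "mount" (4x4, takes a point from camera to tool coordinates, whose origin is the TCP and whose axes are the flange's). Camera axes: x right, y up, looking along -z (the intrinsics and any distortion apply to the point x, -y, -z); pixel columns grow to the right and rows downward; lengths in m; the calibration is good to about 2 mm. A picture is of the moment at which its call begins: read the wrist's pose just before it. calibration takes no time and is no camera call.
- env.hand_in(): hands the job in; it is judged then, once.
The state is a dict: "time_s": time; "joint_pos": joint angles; "dq": joint speeds; "effort": joint torques, N m; "tool_pos": TCP position; "orientation": TCP orientation; "contact_force": force on the tool from outside, world axes, zero at the start; "wrist_torque": the same for the moment, N m; "width": finger opening in m; "grasp_force": force on a finger pad.
Only numpy, scipy, OpenCV 4.12 (cv2) and the standard library are available. Lean on these libraries where they do the work, as an engineer would, in place of code of your own. Each camera call takes 0.05 s, during which the arm holds its last target. There are 200 camera calls.

## Task

Two identical reagent docks stand on the lab counter, both with their retaining bar swung open; only one of them holds a reagent pack. Push the free end of that dock's bar round its pin until the bar is fully home against its stop post, so that the pack is locked in. Leave the pack standing in its place and the empty dock's bar open as it is.

Things in the scene. Friction and masses are not known exactly. Their poses are not given: they have to be found in the camera images.
- swing_bar (a joint): angle (rad) of the loaded dock's bar: flat aluminium, turning level about an upright pin, 185 mm from pin axis to tip, 10 mm thick, lower edge 60 and upper edge 85 mm above the counter. 0 = home against the stop post (17 mm across, 84 mm tall, 167 mm from the pin); it opens clockwise seen from above, to 1.4. Starts 0.4 to 1.25. Stiff pin: 2 N at the end moves it; it stays where left.
- bar_end (a point): centre of the free end's tip of the loaded dock's bar, half-way up the bar (72.5 mm above the counter). Axes turn with the bar: y along the bar, away from the pin (whose axis is 185 mm from here along -y); x level, square to the bar, towards its outer side, the side to push on (the bar closes towards -x); z up.
- spare_end (a point): the same point, with the same axes, on the identical bar of the empty dock, which is also open and must stay as it is.
- pack: white reagent pack loose in the loaded dock: box 50 x 110 x 82 mm tall plus two grey caps, 100 mm tall in all. Origin: centre of underside, 12 mm above the counter; y along its long side. Its face is 20 to 35 mm behind the bar's home position. Each dock is a fixed plate 130 x 210 mm, an 82 mm tall wall on the robot's side, pin and stop post on the far side; the bar opens away from the robot.

How it is judged:
At the end, for the whole second after the job is handed in: The loaded dock's bar is at rest within 0.085 rad (about 16 mm at its free end) of its stop post, the pack stands upright within 30 mm of where it was, and the free end of the empty dock's bar is within 30 mm of where it was (value of joint swing_bar below 0.085 rad and velocity of joint swing_bar between -0.05 and 0.05 rad/s and distance of each of pack, spare_end from where it was at the start of the episode below 0.03 m and angle between pack's own z axis and vertical below 0.2 rad); the robot touches nothing.
It fails at once if the pack is tipped or shoved more than 30 mm (angle between pack's own z axis and vertical above 0.3 rad or distance of pack from where it was at the start of the episode above 0.03 m).
It fails at once if the empty dock's bar is moved more than 30 mm at its free end (distance of spare_end from where it was at the start of the episode above 0.03 m).
It also fails if it takes over 32 s, if anything falls off the work surface, if the arm or the gripper's body presses on something with over 40 N, if the wrist force passes 120 N, or if a joint passes its speed limit or range.

## Working session

There is one attempt and no reset: what is moved stays moved. The work goes in short steps, Python scripts to look and compute and a tool call to move; the robot and the scene stay as the last step left them, time stands still between calls to the robot, and variables do not carry over. Pictures are saved under pics/ and viewed, at most 10 in all, crops included, and the job is handed in when it is done.

Besides the shell and the picture viewer there is one more tool, called as a command line: name --argument value ..., lists and objects as JSON in quotes. drive_tool: Moves the arm, as the interface text tells. Its arguments: {"type":"object","properties":{"motion":{"type":"string"},"newtons":{"type":"number"}},"required":["motion"]}

```bash
mkdir -p pics
python3 - <<'E'
from bench import env
import cv2
for n in("scene","top"):
    cv2.imwrite(f"pics/{n}0.png",env.read_camera(n)[:,:,::-1]); print(env.calibration(n))
o=env.get_obs();print(o)
E
```

```text
{'intrinsics': array([[429.88214961,   0.        , 261.16396792],
       [  0.        , 429.88214961, 196.29187348],
       [  0.        ,   0.        ,   1.        ]]), 'position': array([ 1.1124808 , -0.43677731,  0.65874784]), 'attitude': array([0.94712941, 0.01246576, 0.93752831])}
{'intrinsics': array([[496.78670127,   0.        , 267.74854827],
       [  0.        , 496.78670127, 188.79065233],
       [  0.        ,   0.        ,   1.        ]]), 'position': array([0.27527198, 0.01646559, 1.21832839]), 'attitude': array([ 0.1535069 ,  0.01247537, -1.55208218])}
{'time_s': 0.1, 'joint_pos': array([ 1.09706537e+00,  2.64653843e-01,  1.60520593e+00, -5.10186845e-05,
        1.27368183e+00, -3.68955505e-02]), 'dq': array([ 8.47507832e-05, -2.47699439e-03, -9.95530433e-04,  1.22372812e-03,
        2.90490951e-05, -6.74726078e-04]), 'effort': array([-7.29630647e-04, -5.03624618e+01, -3.58068502e+01,  7.31012318e-02,
        2.32439954e-02, -3.10327789e-05]), 'tool_pos': array([0.28531191, 0.61106786, 0.24554565]), 'orientation': array([-3.13964323e+00, -2.31703159e-05,  2.70477221e+00]), 'contact_force': array([-0.71835185, -0.84292899, -1.07066875]), 'wrist_torque': array([ 0.01985991, -0.00779676, -0.01061825]), 'grasp_force': 0.0, 'width': 0.08846706483748741}
```

View pics/top0.png

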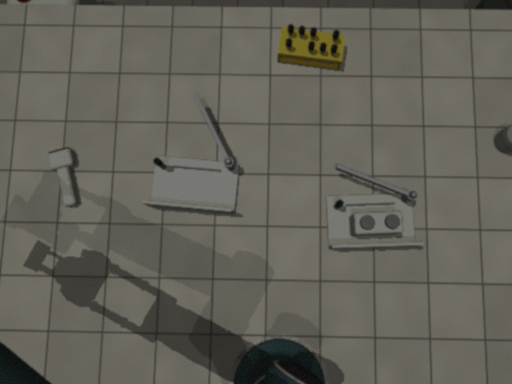

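View pics/scene0.png

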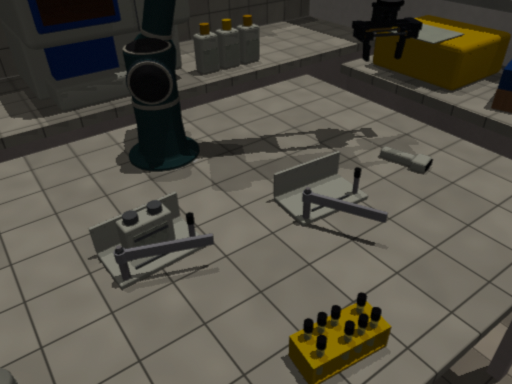

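The top view shows the loaded dock on the right, with its pin at about (412,196), bar tip at (338,167) and post at (339,204). The empty dock is on the left. In the scene view the loaded bar runs from (122,255) to (212,240).

```bash
cat > h.py <<'E'
from bench import env
import numpy as np, cv2
from scipy.spatial.transform import Rotation as R
def world(n,px,z):
    c=env.calibration(n); u=np.linalg.inv(c["intrinsics"])@[*px,1]
    d=R.from_euler('xyz',c["attitude"]).apply([u[0],-u[1],-u[2]]); p=np.array(c["position"])
    return (p+d*(z-p[2])/d[2]).round(4)
E
python3 - <<'E'
from h import *
for n,l in(("top",[(412,196,.085),(338,167,.085),(339,204,.084),(230,162,.085),(199,98,.085),(366,221,.112),(393,221,.112)]),("scene",[(122,253,.085),(212,238,.085),(190,214,.084),(131,217,.112),(154,207,.112)])):
    for a in l: print(n,a,world(n,a[:2],a[2]))
im=env.read_camera("top")[:,:,::-1][140:260,310:440]; im2=env.read_camera("scene")[:,:,::-1][180:290,80:230]
cv2.imwrite("pics/c1.png",np.vstack([cv2.resize(im,(400,300),interpolation=2)[:, :],cv2.resize(im2,(400,293),interpolation=2)]))
E
```

```text
top (412, 196, 0.085) [ 0.4392 -0.2975  0.085 ]
top (338, 167, 0.085) [ 0.5042 -0.1281  0.085 ]
top (339, 204, 0.084) [ 0.4179 -0.1303  0.084 ]
top (230, 162, 0.085) [0.512 0.123 0.085]
top (199, 98, 0.085) [0.6662 0.2016 0.085 ]
top (366, 221, 0.112) [ 0.3773 -0.1866  0.112 ]
top (393, 221, 0.112) [ 0.3784 -0.2465  0.112 ]
scene (122, 253, 0.085) [ 0.4536 -0.2974  0.085 ]
scene (212, 238, 0.085) [ 0.5214 -0.1348  0.085 ]
scene (190, 214, 0.084) [ 0.4237 -0.1318  0.084 ]
scene (131, 217, 0.112) [ 0.3926 -0.2484  0.112 ]
scene (154, 207, 0.112) [ 0.3897 -0.1959  0.112 ]
```

View pics/c1.png

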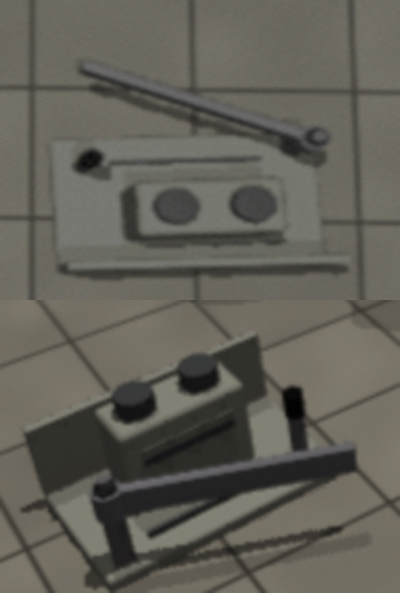

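drive_tool --motion "-0.14 -0.145 0 0 0 0 0;-0.14 -0.145 0 0 0 0 0;-0.14 -0.145 0 0 0 0 0;-0.14 -0.145 0 0 0 0 0;-0.14 -0.145 0 0 0 0 0" --newtons 20

```text
time_s: 0.62
tool_pos: [0.3512, 0.4185, 0.2463]
orientation: [-3.141, 0.0, 2.705]
contact_force: [0.5, 1.1, -0.3]
width: 0.0568
grasp_force: 0.0
```

drive_tool --motion "-0.14 -0.145 0 0 0 0 0;-0.14 -0.145 0 0 0 0 0;-0.14 -0.145 0 0 0 0 0;-0.14 -0.145 0 0 0 0 0;-0.14 -0.145 0 0 0 0 0"

```text
time_s: 1.03
tool_pos: [0.4167, 0.2279, 0.2467]
orientation: [-3.141, 0.001, 2.705]
contact_force: [-0.2, 0.6, 0.5]
width: 0.0239
grasp_force: 0.0
```

drive_tool --motion "-0.14 -0.145 0 0 0 0 0;-0.14 -0.145 0 0 0 0 0;-0.14 -0.145 0 0 0 0 0;-0.14 -0.145 0 0 0 0 0;-0.14 -0.145 0 0 0 0 0"

```text
time_s: 1.45
tool_pos: [0.4824, 0.0372, 0.2469]
orientation: [-3.142, 0.001, 2.704]
contact_force: [0.5, 0.0, 0.9]
width: 0.0004
grasp_force: 0.0
```

drive_tool --motion "-0.168 -0.139 0 0 0 0 0;-0.168 -0.139 0 0 0 0 0;-0.168 -0.139 0 0 0 0 0;-0.168 -0.139 0 0 0 0 0;-0.168 -0.139 0 0 0 0 0"

```text
time_s: 1.87
tool_pos: [0.5717, -0.1506, 0.2466]
orientation: [3.141, 0.0, 2.704]
contact_force: [1.2, -0.2, 0.2]
width: 0.0002
grasp_force: 0.0
```

drive_tool --motion "0 0 0.03 0 0 -5 0;0 0 0.06 0 0 -10 0;0 0 0.09 0 0 -15 0;0 0 0.11 0 0 -15 0;0 0 0.11 0 0 -15 0"

```text
time_s: 2.28
tool_pos: [0.5672, -0.1475, 0.1308]
orientation: [3.14, -0.01, 2.966]
contact_force: [-2.0, 0.3, -0.7]
width: 0.0007
grasp_force: 0.0
```

Run:
```python
from h import *
print(env.get_obs()["tool_pos"],env.get_obs()["orientation"])
a=env.read_camera("top")[:,:,::-1][120:270,280:480]; b=env.read_camera("scene")[:,:,::-1][130:310,60:300]
cv2.imwrite("pics/c2.png",np.hstack([cv2.resize(a,(400,300),interpolation=2),cv2.resize(b,(400,300),interpolation=2)]))
```

```text
[ 0.56723244 -0.14750738  0.13081541] [ 3.14030833 -0.01033765  2.96597349]
```

View pics/c2.png

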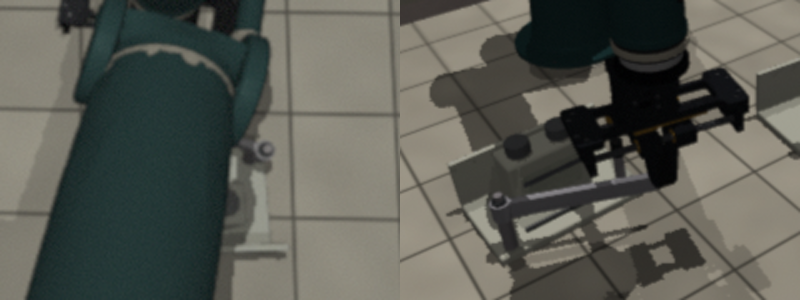

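The closed fingers hang beyond the bar's outer side near its tip, and there is clearance to lower them.

drive_tool --motion "0 0 0.03 0 0 0 0;0 0 0.057 0 0 0 0;0 0 0.057 0 0 0 0;0 0 0.057 0 0 0 0;0 0 0.057 0 0 0 0"

```text
time_s: 2.8
tool_pos: [0.5731, -0.1489, 0.0823]
orientation: [-3.141, 0.003, 2.967]
contact_force: [-0.7, 0.0, -0.4]
width: 0.0005
grasp_force: 0.0
```

drive_tool --motion "0 0 0.008 0 0 0 0;0.015 -0.0015 0.008 0 0 0 0;0.03 -0.003 0.008 0 0 0 0;0.045 -0.0045 0.008 0 0 0 0;0.06 -0.006 0.008 0 0 0 0"

```text
time_s: 3.22
tool_pos: [0.5123, -0.1443, 0.0733]
orientation: [-3.141, 0.004, 2.966]
contact_force: [0.4, 0.3, 0.6]
width: 0.0004
grasp_force: 0.7
```

drive_tool --motion "0.008 -0.0008 0 0 0 0 0;0.016 -0.0016 0 0 0 -3 0;0.024 -0.0024 0 0 0 -6 0;0.032 -0.0032 0 0 0 -9 0;0.04 -0.004 0 0 0 -12 0"

```text
time_s: 3.63
tool_pos: [0.4726, -0.1412, 0.0733]
orientation: [-3.141, 0.004, -3.105]
contact_force: [1.3, 1.0, -0.3]
width: 0.0005
grasp_force: 0.7
```

drive_tool --motion "0.004 0 0 0 0 0 0;0.008 0 0 0 0 0 0;0.012 0 0 0 0 0 0;0.016 0 0 0 0 0 0;0.016 0 0 0 0 0 0"

```text
time_s: 4.05
tool_pos: [0.4547, -0.1416, 0.0718]
orientation: [-3.141, -0.0, -3.108]
contact_force: [-0.1, -0.1, 0.6]
width: 0.0004
grasp_force: 0.0
```

Run:
```python
from h import *
b=env.read_camera("scene")[:,:,::-1][130:310,60:300]
cv2.imwrite("pics/c3.png",cv2.resize(b,(640,480),interpolation=2))
```

```text
(no output)
```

View pics/c3.png

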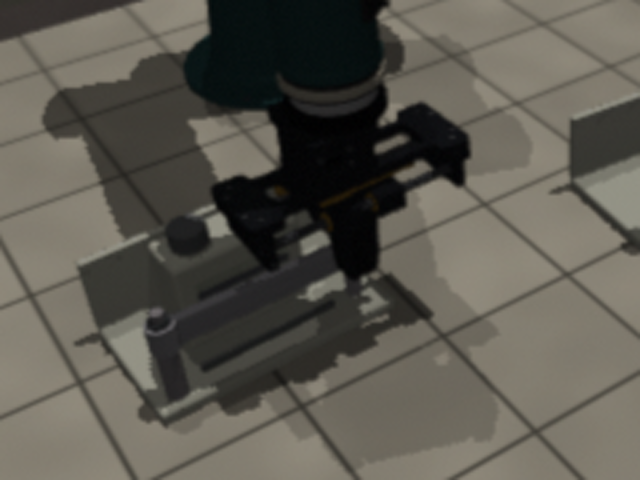

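The bar follows the finger and is nearly home, and the pack is undisturbed. I'll press on in small steps until the force rises.

drive_tool --motion "0.0015 0 0 0 0 0 0;0.003 0 0 0 0 0 0;0.0045 0 0 0 0 0 0;0.006 0 0 0 0 0 0;0.006 0 0 0 0 0 0"

```text
time_s: 4.52
tool_pos: [0.4505, -0.1417, 0.0718]
orientation: [-3.141, 0.003, -3.108]
contact_force: [5.3, 1.6, -3.3]
width: 0.0003
grasp_force: 2.9
```

drive_tool --motion "0.001 0 0 0 0 0 0;0.002 0 0 0 0 0 0;0.003 0 0 0 0 0 0;0.003 0 0 0 0 0 0;0.003 0 0 0 0 0 0"

```text
time_s: 4.93
tool_pos: [0.4503, -0.1417, 0.0721]
orientation: [-3.141, 0.009, -3.108]
contact_force: [13.7, 2.9, -10.8]
width: 0.0006
grasp_force: 7.1
```

The tool no longer advances and the force has risen to 14 N, so the bar is on its stop. I'll back off and lift.

drive_tool --motion "-0.02 0 0 0 0 0 0;-0.04 0 0 0 0 0 0;-0.06 0 0 0 0 0 0;-0.08 0 0 0 0 0 0;-0.08 0 0 0 0 0 0"

```text
time_s: 5.35
tool_pos: [0.5294, -0.1394, 0.0722]
orientation: [-3.141, 0.003, -3.106]
contact_force: [0.3, -0.5, 0.5]
width: 0.0004
grasp_force: 0.0
```

drive_tool --motion "0 0 -0.03 0 0 0 0;-0.03 0 -0.06 0 0 0 0;-0.06 0 -0.1 0 0 0 0;-0.1 0 -0.12 0 0 0 0;-0.1 0 -0.12 0 0 0 0"

```text
time_s: 5.77
tool_pos: [0.6313, -0.1363, 0.1973]
orientation: [-3.139, 0.009, -3.107]
contact_force: [0.6, 0.3, -0.2]
width: 0.0008
grasp_force: 0.0
```

drive_tool --motion "0 0 0 0 0 0 0;0 0 0 0 0 0 0;0 0 0 0 0 0 0;0 0 0 0 0 0 0;0 0 0 0 0 0 0"

```text
time_s: 6.18
tool_pos: [0.6239, -0.1355, 0.19]
orientation: [3.141, -0.003, -3.108]
contact_force: [-0.1, 0.3, 0.2]
width: 0.0005
grasp_force: 0.0
```

Run:
```python
from h import *
b=env.read_camera("scene")[:,:,::-1]
cv2.imwrite("pics/c4.png",cv2.resize(b[100:310,60:410],(800,480),interpolation=2))
```

```text
(no output)
```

View pics/c4.png

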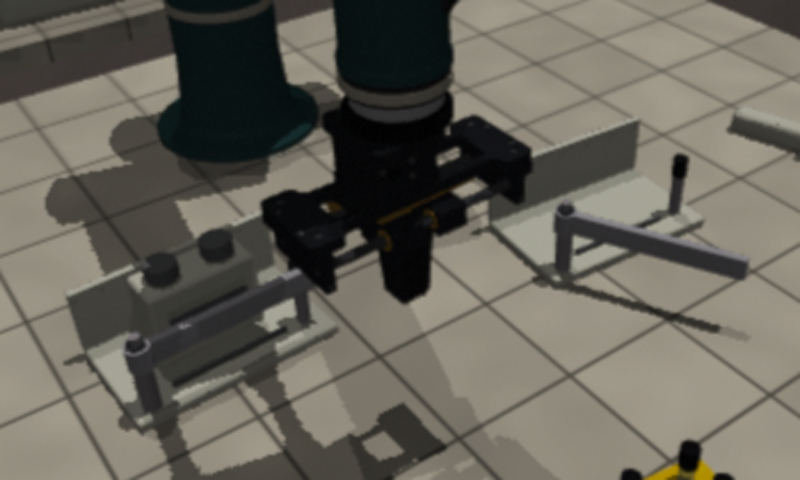

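The loaded bar now lies against its post, with its tip at about (305,285) in the crop. The pack is standing, the empty dock's bar is still open, and the gripper is clear of everything.

```bash
python3 -c "
from bench import env
print(env.hand_in())"
```

```text
the job is handed in; nothing more can be done
None
```

I pushed the loaded dock's bar home against its stop post and handed the job in; the last picture showed the pack standing in place, the empty dock's bar still open and the arm clear, but the hand-in gave no verdict.

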